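# Free a clamped slide with a reversible ratchet and run it to its index hole

## Robot

A 7-joint arm with a two-finger parallel gripper is mounted at the origin on a cart in front of the work surface, level with it; the furniture and walls round the work are solid. World frame = base frame: x ahead of the robot, y to its left, z up, the work surface at z = 0. Lengths are in mm, angles in rad, forces in N, time in s.
With the tool pointing down it reaches from about 400 to 875 mm from the base axis. Payload 4.4 kg.
Tool frame: the origin (TCP) lies at the very end of the fingers, on their centre line; the grasp point (between the pads) lies 19 mm behind it; z points along the fingers, y is the direction in which the jaws open and shut (so a half turn about z gives the same grasp; the last joint's range is limited). The gripper opens to 85 mm and grips with 20 to 120 N. Pads are 22 mm wide; open, the fingers measure 114 mm over their backs; the gripper's body (76 mm by 85 mm) begins 54 mm behind the grasp point. The pads swing forward as they close: fully open they stand 13 mm farther back than shut.
Start: joints at [-1.168, 0.628, 0.038, 1.517, -0.027, 0.996, -0.02], TCP at [293.66, 579.898, 231.313] pointing down, gripper open.
Joint ranges: [-3.06, 3.06], [-0.37, 2.12], [-1.25, 1.32], [0.18, 2.47], [-1.1, 4.24], [0.23, 1.98], [-2.94, 2.94]. Speed limits (rad/s): [2.57, 2.57, 3.14, 3.14, 3.14, 3.14, 3.14].

## Interface

Orientations are given as [roll, pitch, yaw] about the fixed x, y, z axes, in that order (R = Rz(yaw) Ry(pitch) Rx(roll)).
In Python, from cell import ctrl gives the robot as it stands.
- The arm moves only by the shell command python3 -m crank 'ROWS' [OPENING]. ROWS is JSON, a list that holds one entry, the list of rows, each a list of 6 numbers: the shift along the tool's x, y, z in units of 30 mm (1.0 is 30 mm), then the turn, a rotation vector about the tool's x, y, z in units of 6 degrees (1.0 is 6 degrees). In form: [[[tx, ty, tz, rx, ry, rz], ...]]. A call has 1 to 12 rows; each row shifts and turns the pose as measured when the row begins, along the tool's axes as they then stand; what a row does not reach is not made up. A row lasts 1/12 s, in which the tool goes at most 41.7 mm and 7.16 degrees, less where a joint would pass 70% of its speed; a pose out of reach is approached as far as the arm can. A call is refused whole if a number of a shift passes 1 or a number of a turn 1, either way. A call with a gripper value outside its range is refused whole. OPENING is the gripper command: -1 is fully open, 1 is shut, values between are in proportion, set as the call begins (- or left out, the last holds). The fingers move at their own pace and stop on an object; the grip force is fixed at half the most. Time passes only in rows, so rows that do not move let the fingers close. It gives the time, the measured TCP pose, the force and the opening at its end, in the units of the state.
- ctrl.read_state(): the state, without advancing time (a new reading comes with each control period).
- ctrl.get_image(name): name is "side" or "top" or "wrist"; returns a dict with "color" (480x640x3 uint8, red, green, blue), "depth" (480x640 float32, mm along the optical axis (not along the pixel's ray), 0 where there is no reading), "camera_matrix" (3x3 intrinsics, pixels), "k1" (the pictures are not rectified: a ray, as slopes to the right and down, at radius r is drawn at 1 + k1 r^2 times it, then the intrinsics apply), "R" (3x3) and "t" (3): a world point X has camera coordinates R X + t. Camera axes: x right, y down, z forward; pixel columns grow to the right and rows downward; lengths in mm; the calibration is good to about 2 mm. A picture is of the moment at which its call begins.
- ctrl.finish_job(): hands the job in, once; it reports no verdict.
Trained networks look in a picture, given as the dict that the camera call returned (one of the last four; its "shot" number tells which), for a name from the list of things; names that differ only in an ending like _2 or _b are one class to them, and where a whole thing is asked for, a point or a joint stands for the part that bears it (a point fixed in the world has none). Each returns a list of dicts, best first, with "conf" (0 to 1); they miss things now and then, are a little off and sometimes report something else, mostly with a low value. They report only what shows in the picture. A call takes as long as a camera call.
- ctrl.search_frame(query, picture): "extent" ([centre column, centre row, width, height] in pixels, round what is visible of it).
The state is a dict: "clock": time; "qpos": joint angles; "qd": joint speeds; "tau": joint torques, N m; "eef_pos": TCP position; "tool_rot": TCP orientation; "force": force on the tool from outside, world axes, zero at the start; "torque": the same for the moment, N m; "width": finger opening in mm.
Only numpy, scipy, OpenCV 4.12 (cv2) and the standard library are available. Lean on these libraries where they do the work, as an engineer would, in place of code of your own. Each camera call takes 0.05 s, during which the arm holds its last target. There are 200 camera calls.

## Task

The saddle of the slide fixture is clamped by a nut with a reversible ratchet on it, and the ratchet is set to tighten. Flip its direction lever over to the loosening side, work the handle back and forth until the nut has turned at least one flat (60 degrees, counter-clockwise seen from above), then push the saddle slowly along the bed by its upright post, away from the ratchet's end, until the spring-loaded index pin drops fully into the hidden blind hole, and let go of everything with the lever still on the loosening side. Do not force the saddle along before the nut is loosened, and leave the other things on the bench alone.

Things in the scene. Friction and masses are not known exactly. Their poses are not given: they have to be found in the camera images.
- bed: Fixed dark steel slide bed, 390 x 120 mm, end blocks 34 mm high. Origin: centre of its underside, on the bench. x runs lengthwise the way the saddle must go, y across to the side where the ratchet handle sticks out, z up. On it an aluminium saddle, 207 x 100 mm, top 50 mm above the bench, carries in a row along x the nut with ratchet, the index pin (62 mm on) and the post (120 mm from the nut).
- saddle (a joint): Saddle's place along the bed's +x, m: 0 to 0.098 (end stops). Clamped fast (beyond 25 N) while the nut is tight, free after about 40 degrees of loosening; then it slides at about 8 N. The only index hole is met 25 to 90 mm further on than the saddle's start; unmarked, covered by the saddle, different every time.
- post_grip (a point): Point to grip on the steel post that stands upright on the saddle: the middle of the post's 19 mm thick round head (12 mm high), 91.5 mm above the bench; the post below is 16 mm thick, its top is 104.5 mm above the bench. Rigid with the saddle; its axes are parallel to the bed's.
- index_pin (a joint): Drop of the sprung index pin, m: about 0 while its tip rides on the strip under the saddle, 0.010 fully down in the hole. It drops by itself (7 N spring) over the hole and then blocks the saddle both ways, with about 1 mm play each way; sliding over fast can miss it. It needs no touching.
- pin_knob (a point): Centre of the top of the index pin's black knob (20 mm in diameter, 14 mm high), between ratchet and post; 80.5 mm above the bench while riding, 70.5 mm when the pin is home.
- clamp_nut (a joint): How far the hexagon clamp nut (36 mm, under the ratchet head) has been undone, in rad: 0 tight (it cannot turn further clockwise), growing counter-clockwise seen from above. Ordinary right-hand thread; it turns with about 0.35 N m and stays where it is left.
- ratchet_handle (a joint): Handle angle about the nut's upright axis, rad: 0 along the bed's +y, growing counter-clockwise from above. Two stop pins limit it to -0.7 to 0.7, so several strokes are needed; 12 teeth, so up to 0.52 rad of a stroke can be lost before the pawl bites. It stays where it is left (friction 0.25 N m).
- handle_grip (a point): Point to grip on the ratchet's black handle, 150 mm from the nut's axis; the handle there is a bar 24 mm wide and 20 mm high whose middle is 77.5 mm above the bench, free underneath. x axis along the handle outward from the nut, z up. The black part runs from 113 to 205 mm from the nut's axis.
- direction_lever (a joint): Direction lever on the ratchet head, rad about its pivot (36 mm from the nut's axis, on the handle side), counter-clockwise from above. Snaps over centre at 0; rests 0.15 to 0.42 to either side. Negative: tightens (drives the nut clockwise, clicks freely the other way). Positive: loosens (drives counter-clockwise, clicks freely back).
- lever_tab (a point): On the upright thumb tab at the lever's free end, 40 mm from its pivot, about over the nut's axis. Tab 10 x 9 mm, 95 to 112 mm above the bench, this point at 106; head's top at 90 mm, 66 mm across. Seen from the handle's outer end towards the head, tab right of middle: tightens; left: loosens. Up to 33 mm sideways travel, 3 to 6 N.
- oil_bottle: Oil bottle, 45 mm wide, 158 mm tall, red spout; bystander. Origin at the centre of its underside.
- screw_jar: Jar of screws, 58 mm wide, 75 mm tall; bystander. Origin at the centre of its underside.

How it is judged:
By the outcome, as a careful person would: the job done as asked, in the order asked, and still so for the second after the job is handed in, with the robot touching nothing.
It also fails if it takes over 72 s, if anything falls off the work surface, if the arm or the gripper's body presses on something with over 40 N, if the wrist force passes 120 N, or if a joint passes its speed limit or range.

## Working session

There is one attempt and no reset: what is moved stays moved. The work goes in short steps, Python scripts to look and compute and a shell command to move; the robot and the scene stay as the last step left them, time stands still between calls to the robot, and variables do not carry over. Pictures are saved under pics/ and viewed, about 8 in all and at most 12, crops included, and the job is handed in when it is done.

```bash
mkdir -p pics; cat > h.py <<'E'
import numpy as np, cv2
from cell import ctrl
from scipy.spatial.transform import Rotation as Ro
def px2ray(im,u,v):
    K=np.array(im["camera_matrix"]);k=im["k1"]
    d=np.array([(u-K[0,2])/K[0,0],(v-K[1,2])/K[1,1]]);s=d.copy()
    for _ in range(20): s=d/(1+k*(s@s))
    return np.array([s[0],s[1],1.])
def at_depth(im,u,v,dep=None):
    if dep is None:
        p=im["depth"][int(v)-2:int(v)+3,int(u)-2:int(u)+3];p=p[p>0];dep=np.median(p)
    return np.array(im["R"]).T@(px2ray(im,u,v)*dep-np.array(im["t"]))
def at_z(im,u,v,z):
    R=np.array(im["R"]);c=-R.T@np.array(im["t"]);d=R.T@px2ray(im,u,v)
    return c+d*(z-c[2])/d[2]
def save(im,n,box=None,sc=1):
    c=im["color"][:,:,::-1]
    if box: c=c[box[1]:box[3],box[0]:box[2]]
    cv2.imwrite("pics/"+n,cv2.resize(c,None,fx=sc,fy=sc,interpolation=cv2.INTER_CUBIC))
def st():
    s=ctrl.read_state();print("t",s["clock"],"p",np.round(s["eef_pos"],1),"rpy",np.round(s["tool_rot"],3),"F",np.round(s["force"],1),"w",s["width"]);return s
def tool(s,d):
    "world shift -> tool rows units"
    return np.round(Ro.from_euler("xyz",s["tool_rot"]).as_matrix().T@np.array(d)/30,2)
E
python3 - <<'E'
from h import *
s=st(); print(Ro.from_euler("xyz",s["tool_rot"]).as_matrix().round(2))
Z={"bed":34,"saddle":50,"post_grip":91,"pin_knob":80,"handle_grip":77,"lever_tab":106,"direction_lever":95,"clamp_nut":60,"ratchet_handle":80,"oil_bottle":80,"screw_jar":40}
ims={}
for n in("top","side"):
    im=ctrl.get_image(n);save(im,n+"1.png");ims[n]=im
for q in Z:
    for n in ims:
        for r in ctrl.search_frame(q,ims[n])[:1]:
            u,v,w,h=r["extent"]
            print(q,n,round(r["conf"],2),np.round([u,v,w,h]),"depth",at_depth(ims[n],u,v).round(0),"z",at_z(ims[n],u,v,Z[q]).round(0))
E
```

```text
t 0.0 p [293.4 579.3 230.4] rpy [-3.14   0.     2.673] F [ 0.5 -0.2 -0.4] w 85.70018650887795
[[-0.89  0.45 -0.  ]
 [ 0.45  0.89 -0.  ]
 [-0.   -0.   -1.  ]]
bed top 0.86 [386. 236. 174. 117.] depth [600. -27.  28.] z [598. -27.  34.]
bed side 0.93 [361. 306. 158. 159.] depth [612. -77.  47.] z [614. -66.  34.]
saddle top 0.58 [409. 239.  99. 109.] depth [594. -82.   2.] z [586. -75.  50.]
saddle side 0.76 [351. 305. 143. 101.] depth [598. -45.  15.] z [593. -75.  50.]
post_grip top 0.84 [405. 240.  97. 112.] depth [593. -74.   2.] z [577. -62.  91.]
post_grip side 0.58 [353. 308. 146.  99.] depth [601. -60.  22.] z [ 591. -120.   91.]
pin_knob top 0.37 [401. 207.   5.  11.] depth [653. -59.  81.] z [653. -59.  80.]
handle_grip top 0.91 [435. 242.  40. 107.] depth [ 572. -128.   80.] z [ 573. -128.   77.]
handle_grip side 0.9 [346. 320. 133.  44.] depth [ 575. -138.   83.] z [ 575. -133.   77.]
lever_tab top 0.48 [437. 209.  10.  27.] depth [ 643. -135.   94.] z [ 640. -133.  106.]
lever_tab side 0.5 [382. 310.  32.   3.] depth [ 640. -133.   95.] z [ 638. -142.  106.]
direction_lever top 0.41 [434. 209.  10.  28.] depth [ 642. -130.   93.] z [ 642. -129.   95.]
direction_lever side 0.69 [384. 311.  28.   9.] depth [ 643. -135.   94.] z [ 643. -136.   95.]
ratchet_handle top 0.75 [436. 241.  42. 105.] depth [ 572. -130.   82.] z [ 573. -131.   80.]
ratchet_handle side 0.83 [347. 319. 128.  51.] depth [ 577. -135.   82.] z [ 577. -133.   80.]
oil_bottle top 0.7 [234. 313.  21.  24.] depth [428. 315.  92.] z [429. 317.  80.]
oil_bottle side 0.77 [268. 190.  20.  46.] depth [439. 302.  69.] z [439. 286.  80.]
screw_jar top 0.71 [197. 289.  30.  34.] depth [485. 400.  75.] z [489. 408.  40.]
screw_jar side 0.97 [289. 176.  18.  34.] depth [493. 382.  55.] z [493. 405.  40.]
```

```bash
python3 - <<'E'
import cv2
a=cv2.imread("pics/top1.png")[160:320,270:490];b=cv2.imread("pics/side1.png")[200:400,240:460]
a=cv2.resize(a,None,fx=1.8,fy=1.8);b=cv2.resize(b,None,fx=1.8,fy=1.8)
import numpy as np
a=cv2.copyMakeBorder(a,0,b.shape[0]-a.shape[0],0,0,cv2.BORDER_CONSTANT)
cv2.imwrite("pics/c1.png",np.hstack([a,b]))
E
```

```text
(no output)
```

View pics/c1.png

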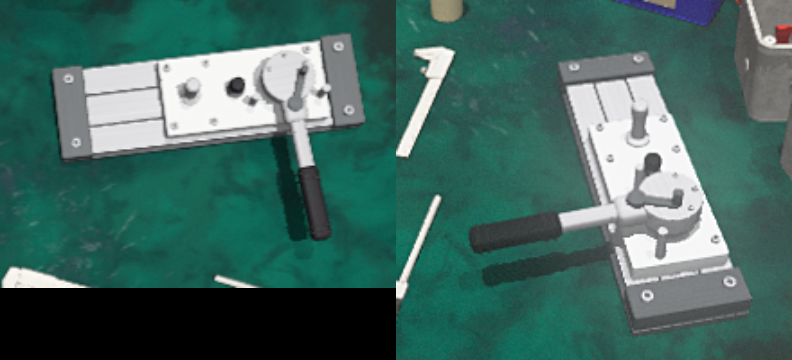

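Two views show the bed with +x along about world +y; the handle points towards the robot. The tab (top crop 303,72) is right of the head's middle, so the ratchet is on tighten. The bottle and jar are far off at y > 300.

```bash
python3 - <<'E'
from h import *
im=ctrl.get_image("top"); 
for n,u,v,z in[("head",429.4,203.3,90),("knob",401.7,207.3,80.5),("post",376.2,208,104.5)]:
    print(n,at_z(im,u,v,z).round(1),at_depth(im,u,v).round(1))
s=st()
print(tool(s,np.array([560,-100,260])-s["eef_pos"]))
w=ctrl.get_image("wrist");c=-np.array(w["R"]).T@np.array(w["t"]);print(c-s["eef_pos"],np.array(w["R"]).round(2))
E
```

```text
head [ 657.3 -120.    90. ] [ 657.1 -119.9   90.6]
knob [652.6 -59.6  80.5] [652.5 -59.6  80.7]
post [ 6.472e+02 -6.000e-01  1.045e+02] [ 6.472e+02 -6.000e-01  1.044e+02]
t 1.25 p [293.7 579.9 231.3] rpy [ 3.142 -0.     2.673] F [ 0.5 -0.  -0.2] w 85.41157103393317
[-18.16 -16.21  -0.96]
[-61.35094775  31.64490728 143.43012491] [[ 0.45  0.89 -0.  ]
 [ 0.86 -0.43  0.28]
 [ 0.25 -0.13 -0.96]]
```

```bash
python3 -m crank '[[[-1,-0.9,-0.05,0,0,0],[-1,-0.9,-0.05,0,0,0],[-1,-0.9,-0.05,0,0,0],[-1,-0.9,-0.05,0,0,0],[-1,-0.9,-0.05,0,0,0],[-1,-0.9,-0.05,0,0,0],[-1,-0.9,-0.05,0,0,0],[-1,-0.9,-0.05,0,0,0],[-1,-0.9,-0.05,0,0,0],[-1,-0.9,-0.05,0,0,0],[-1,-0.9,-0.05,0,0,0],[-1,-0.9,-0.05,0,0,0]]]' -1; python3 - <<'E'
from h import *
s=st(); print(tool(s,np.array([560,-100,260])-s["eef_pos"]))
E
```

```text
clock: 2.3
eef_pos: [471.3, 126.3, 246.3]
tool_rot: [3.131, -0.004, 2.694]
force: [0.1, 0.1, 0.8]
width: 85.4
t 2.3 p [471.3 126.3 246.3] rpy [ 3.131 -0.004  2.694] F [0.1 0.1 0.8] w 85.3762111763496
[-5.92 -5.52 -0.54]
```

```bash
python3 -m crank '[[[-1,-0.9,-0.1,0,0,0],[-1,-0.9,-0.1,0,0,0],[-1,-0.9,-0.1,0,0,0],[-1,-0.9,-0.1,0,0,0],[-1,-0.9,-0.1,0,0,0],[-1,-0.9,-0.1,0,0,0],[0,0,0,0,0,-1],[0,0,0,0,0,-1],[0,0,0,0,0,-1],[0,0,0,0,0,-1],[0,0,0,0,0,-1],[0,0,0,0,0,0]]]' 1; python3 - <<'E'
from h import *
s=st(); im=ctrl.get_image("wrist");save(im,"w1.png")
Z={"post_grip":91.5,"pin_knob":80.5,"handle_grip":77.5,"lever_tab":106,"direction_lever":95}
for q in Z:
    for r in ctrl.search_frame(q,im)[:2]:
        u,v,w,h=r["extent"];print(q,round(r["conf"],2),np.round([u,v,w,h]),"depth",at_depth(im,u,v).round(0),"z",at_z(im,u,v,Z[q]).round(0))
E
```

```text
clock: 3.3
eef_pos: [567.3, -122.7, 264.8]
tool_rot: [3.14, 0.01, -3.062]
force: [-0.5, -0.0, -0.7]
width: -0.2
t 3.3 p [ 567.3 -122.7  264.8] rpy [ 3.14   0.01  -3.062] F [-0.5 -0.  -0.7] w -0.15577315471709832
post_grip 0.8 [362. 208. 192. 246.] depth [575. -76.   0.] z [558. -88.  92.]
pin_knob 0.78 [373. 300.  21.  19.] depth [651. -65.  80.] z [651. -65.  80.]
handle_grip 0.96 [312. 201.  64. 231.] depth [ 555. -133.   85.] z [ 557. -133.   78.]
lever_tab 0.81 [310. 282.  24.  30.] depth [ 630. -129.   97.] z [ 627. -129.  106.]
direction_lever 0.37 [314. 203.  63. 230.] depth [ 558. -131.   85.] z [ 556. -131.   95.]
```

View pics/w1.png

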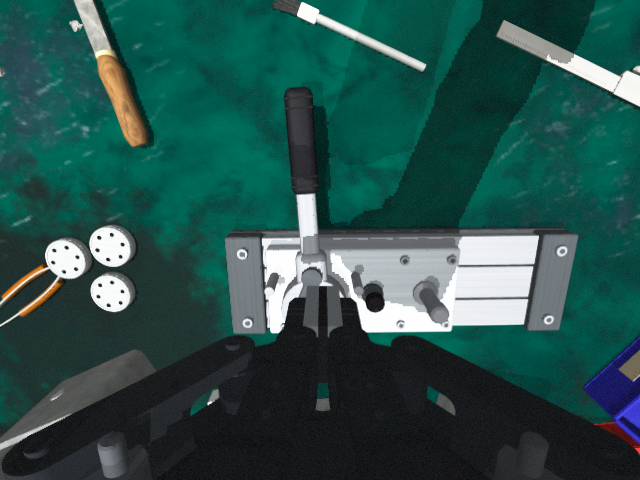

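The handle runs from (298,92) to (310,250); the closed fingers hide the head. I'll move the tool 60 mm outward and look from there.

```bash
python3 -m crank '[[[-1,0,0,0,0,0],[-1,0,0,0,0,0],[-0.5,0,0,0,0,0],[0,0,0,0,0,0]]]' 1; python3 - <<'E'
from h import *
s=st(); im=ctrl.get_image("wrist");save(im,"w2.png",(170,130,490,370),2.4)
import pickle;pickle.dump(im,open("w2.pkl","wb"))
Z={"pin_knob":80.5,"handle_grip":77.5,"lever_tab":106}
for q in Z:
    for r in ctrl.search_frame(q,im)[:2]:
        u,v,w,h=r["extent"];print(q,round(r["conf"],2),np.round([u,v,w,h]),"depth",at_depth(im,u,v).round(0),"z",at_z(im,u,v,Z[q]).round(0))
E
```

```text
clock: 3.93
eef_pos: [642.2, -115.6, 265.0]
tool_rot: [3.14, 0.006, -3.07]
force: [-0.5, 0.4, -0.4]
width: -0.0
t 3.9333 p [ 642.2 -115.6  265. ] rpy [ 3.14   0.006 -3.07 ] F [-0.5  0.4 -0.4] w -0.008034260522394181
pin_knob 0.88 [377. 231.  21.  20.] depth [655. -63.  81.] z [655. -63.  80.]
handle_grip 0.79 [309. 136.  71. 271.] depth [ 573. -132.   85.] z [ 573. -132.   78.]
handle_grip 0.53 [404. 139. 372. 275.] depth [569. -30.   1.] z [569. -48.  78.]
lever_tab 0.98 [305. 221.  32.  62.] depth [ 646. -131.   97.] z [ 644. -131.  106.]
```

View pics/w2.png

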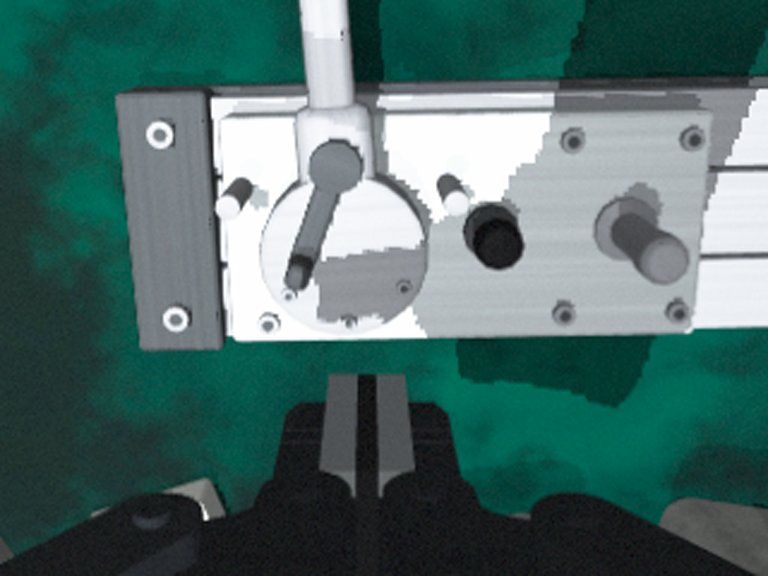

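```bash
python3 - <<'E'
import pickle
from h import *
im=pickle.load(open("w2.pkl","rb")); s=st()
for n,u,v,z in[("tabtop",296,280,112),("tabbase",300,262,97),("pivot",335,165,95),("head",345,252,90),("knob",497,243,80.5),("post",663,262,104.5),("handle",327,40,77.5),("stopL",230,203,80),("stopR",456,200,80)]:
    u=u/2.4+170;v=v/2.4+130
    print(n,at_z(im,u,v,z).round(1),at_depth(im,u,v).round(1))
E
```

```text
t 4.1333 p [ 638.2 -116.9  265.3] rpy [ 3.141e+00  3.000e-03 -3.071e+00] F [-0.5 -0.6  0.2] w -0.03779241442825175
tabtop [ 666.1 -139.2  112. ] [ 665.9 -139.2  112.8]
tabbase [ 663.6 -139.    97. ] [ 660.9 -138.5  106.2]
pivot [ 626.3 -128.2   95. ] [ 625.9 -128.1   97.4]
head [ 660.5 -122.4   90. ] [ 660.3 -122.4   90.7]
knob [655.1 -62.8  80.5] [655.1 -62.9  80.9]
post [651.9  -5.  104.5] [651.7  -5.3 105.4]
handle [ 582.5 -134.4   77.5] [ 582.3 -134.1   85.8]
stopL [ 646.6 -168.4   80. ] [ 644.3 -166.9   90.4]
stopR [639.2 -80.6  80. ] [637.1 -81.9  90.3]
```

The tab's top is at about crop (296,280), right of the head's middle as seen from the handle. That puts the tab near (665,-139) and the head's centre near (659,-121). I'll go down beside the tab.

```bash
python3 -m crank '[[[-0.37,-0.95,0,0,0,0],[-0.37,-0.95,0,0,0,0],[0,0,0,0,0,0],[0,0,1,0,0,0],[0,0,1,0,0,0],[0,0,1,0,0,0],[0,0,1,0,0,0],[0,0,0,0,0,0]]]' 1; python3 - <<'E'
from h import *
s=st(); print(tool(s,np.array([664,-171,99])-s["eef_pos"]))
E
```

```text
clock: 4.8
eef_pos: [659.5, -176.5, 147.5]
tool_rot: [-3.139, 0.006, -3.077]
force: [-1.6, 0.5, 0.3]
width: -0.1
t 4.8 p [ 659.5 -176.5  147.5] rpy [-3.139  0.006 -3.077] F [-1.6  0.5  0.3] w -0.10095838385569283
[-0.15  0.18  1.62]
```

```bash
python3 -m crank '[[[-0.15,0.1,0.8,0,0,0],[0,0,0.8,0,0,0],[0,0,0,0,0,0]]]' 1; python3 - <<'E'
from h import *
s=st(); im=ctrl.get_image("wrist");save(im,"w3.png",(200,150,440,450),2)
E
```

```text
clock: 5.05
eef_pos: [663.0, -174.3, 102.2]
tool_rot: [-3.138, 0.007, -3.08]
force: [-1.5, -0.0, -0.7]
width: -0.3
t 5.05 p [ 663.  -174.3  102.2] rpy [-3.138  0.007 -3.08 ] F [-1.5 -0.  -0.7] w -0.28378470802805356
```

View pics/w3.png

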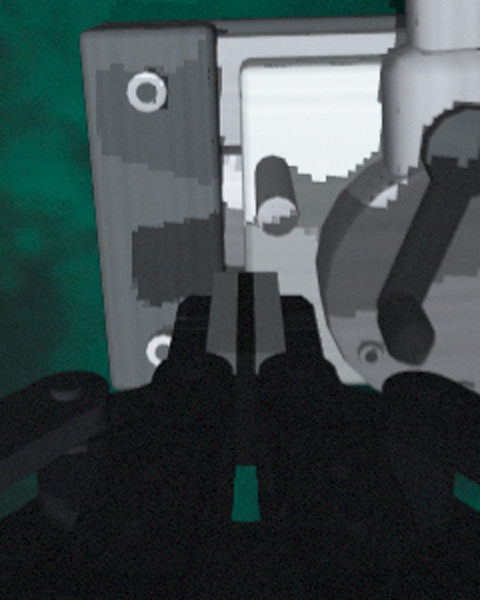

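```bash
python3 - <<'E'
from h import *
im=ctrl.get_image("wrist"); s=st()
for n,u,v,z in[("tabtop",411,345,112),("tabL",383,320,108),("tip L",212,272,102),("tipR",281,272,102)]:
    u=u/2+200;v=v/2+150
    print(n,at_z(im,u,v,z).round(1),at_depth(im,u,v).round(1))
E
```

```text
t 5.15 p [ 666.  -174.7  106.2] rpy [-3.137  0.014 -3.079] F [0.4 1.  0.4] w -0.07859761754407299
tabtop [ 668.2 -139.   112. ] [ 667.7 -139.2  112.9]
tabL [ 664.8 -144.6  108. ] [ 666.6 -143.7  104.4]
tip L [ 658.5 -182.2  102. ] [ 688.2 -183.9   35. ]
tipR [ 657.6 -167.   102. ] [ 680.1 -163.    50.4]
```

```bash
python3 -m crank '[[[0,0.25,0.15,0,0,0],[0,0.25,0,0,0,0],[0,0.25,0,0,0,0],[0,0.25,0,0,0,0],[0,0.25,0,0,0,0],[0,0.25,0,0,0,0],[0,0.25,0,0,0,0],[0,0.1,0,0,0,0]]]' 1; python3 - <<'E'
from h import *
s=st()
E
```

```text
clock: 5.82
eef_pos: [666.4, -123.2, 111.4]
tool_rot: [-3.122, 0.027, -3.082]
force: [-0.8, -5.4, -2.2]
width: 0.3
t 5.8167 p [ 666.4 -123.2  111.4] rpy [-3.122  0.027 -3.082] F [-0.8 -5.4 -2.2] w 0.3266083369289625
```

```bash
python3 -m crank '[[[0,-0.3,0,0,0,0],[0,0,-0.8,0,0,0],[0.5,0,-0.8,0,0,0],[0,0,0,0,0,0]]]' 1; python3 - <<'E'
from h import *
s=st(); im=ctrl.get_image("wrist");save(im,"w4.png",(200,100,500,400),1.8)
for r in ctrl.search_frame("lever_tab",im)[:1]: print(r,at_z(im,*r["extent"][:2],106))
E
```

```text
clock: 6.15
eef_pos: [648.5, -128.2, 158.7]
tool_rot: [-3.127, 0.02, -3.079]
force: [-0.7, -0.4, 0.5]
width: 0.1
t 6.15 p [ 648.5 -128.2  158.7] rpy [-3.127  0.02  -3.079] F [-0.7 -0.4  0.5] w 0.09657984343891966
{'extent': [339.1, 249.7, 62.7, 91.9], 'conf': 0.8} [ 641.45565216 -120.01076754  106.        ]
```

View pics/w4.png

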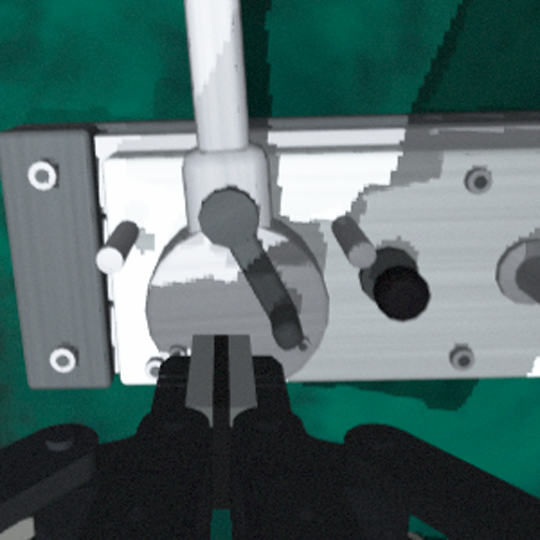

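Lever flipped: the tab is now at crop (288,330), on the image right, which is the loosening side. Next I'll straddle the handle.

```bash
python3 -m crank '[[[1,-0.05,0,0,0,0],[1,-0.05,0,0,0,0],[1,-0.05,0,0,0,0],[1,-0.05,0,0,0,0],[0.4,-0.05,0,0,0,-0.8],[0,0,0,0,0,0]]]' 0; python3 - <<'E'
from h import *
s=st(); im=ctrl.get_image("wrist");save(im,"w5.png",(170,0,470,400),1.5)
c=np.array([659,-121]);p=s["eef_pos"][:2]-c;print(np.hypot(*p),np.degrees(np.arctan2(p[1],p[0])))
for r in ctrl.search_frame("handle_grip",im)[:2]: print(r,at_z(im,*r["extent"][:2],85))
E
```

```text
clock: 6.75
eef_pos: [513.4, -137.4, 146.9]
tool_rot: [-3.134, 0.015, -2.987]
force: [0.5, -0.5, 1.2]
width: 42.7
t 6.75 p [ 513.4 -137.4  146.9] rpy [-3.134  0.015 -2.987] F [ 0.5 -0.5  1.2] w 42.697430001604936
146.54203028454322 -173.55898965136836
{'extent': [312.1, 286.0, 55.4, 247.3], 'conf': 0.95} [ 534.27160961 -141.46475929   85.        ]
```

View pics/w5.png

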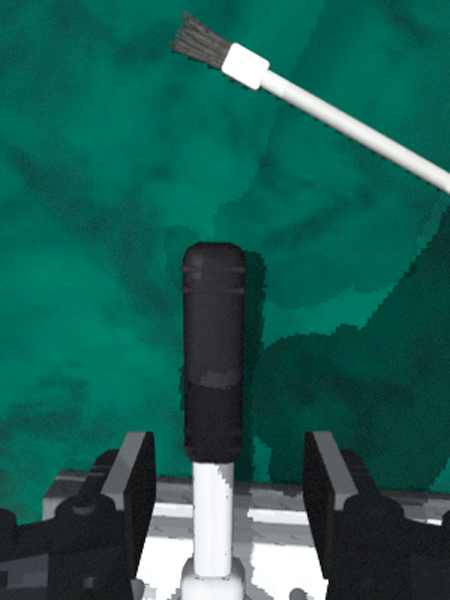

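```bash
python3 - <<'E'
from h import *
im=ctrl.get_image("wrist"); s=st()
a,b,e=[at_z(im,170+u/1.5,v/1.5,z) for u,v,z in((214,270,87.5),(214,440,87.5),(214,248,87.5))]
print(a,b,at_depth(im,170+214/1.5,350/1.5),e)
c=np.array([659,-121])
d=(a-b)[:2];print("handle dir deg",np.degrees(np.arctan2(d[1],d[0])),"end r",np.hypot(*(e[:2]-c)))
print("tool frame shift to axis pt:",tool(s,a-s["eef_pos"]),tool(s,b-s["eef_pos"]),"yaw",np.degrees(s["tool_rot"][2]))
E
```

```text
t 6.9 p [ 518.2 -136.9  147.5] rpy [-3.133  0.021 -2.989] F [ 1.  -0.2  0.1] w 42.64765884918925
[ 472.87224867 -150.08601793   87.5       ] [ 541.87574247 -140.09133279   87.5       ] [ 503.41913737 -145.62591608   88.42327193] [ 464.85079378 -151.24976805   87.5       ]
handle dir deg -171.75841334549085 end r 196.49163530413085
tool frame shift to axis pt: [ 1.6  -0.19  1.97] [-0.72 -0.21  2.02] yaw -171.24103503059766
```

```bash
python3 -m crank '[[[0.35,-0.22,0,0,0,0],[0,0,0.95,0,0,0],[0,0,0.95,0,0,0],[0,0,0.9,0,0,0],[0,0,0,0,0,0]]]' 0; python3 - <<'E'
from h import *
st()
E
```

```text
clock: 7.32
eef_pos: [519.5, -147.4, 62.1]
tool_rot: [-3.129, 0.033, -2.991]
force: [-1.0, 0.6, -0.7]
width: 42.6
t 7.3167 p [ 519.5 -147.4   62.1] rpy [-3.129  0.033 -2.991] F [-1.   0.6 -0.7] w 42.58827118716105
```

```bash
python3 -m crank '[[[0.1,0,0,0.1,-0.3,0],[0,0.42,0,0,0,0.8],[-0.01,0.42,0,0,0,0.8],[-0.01,0.42,0,0,0,0.8],[-0.01,0.42,0,0,0,0.8],[-0.01,0.42,0,0,0,0.8],[-0.01,0.42,0,0,0,0.8],[-0.01,0.42,0,0,0,0.8]]]' 0.15; cat >> h.py <<'E'
def pol():
    s=st();c=np.array([661,-121]);p=s["eef_pos"][:2]-c
    print("r %.1f theta_tcp %.3f theta_yaw %.3f"%(np.hypot(*p),(np.arctan2(p[1],p[0])-np.radians(184.8))%(2*np.pi)-2*np.pi*(((np.arctan2(p[1],p[0])-np.radians(184.8))%(2*np.pi))>3),(s["tool_rot"][2]-np.radians(184.8)+np.pi)%(2*np.pi)-np.pi));return s
E
python3 -c "from h import *;pol()"
```

```text
clock: 7.98
eef_pos: [528.9, -70.5, 64.4]
tool_rot: [3.13, 0.068, 2.662]
force: [-1.6, -1.9, -2.0]
width: 36.0
t 7.9833 p [528.9 -70.5  64.4] rpy [3.13  0.068 2.662] F [-1.6 -1.9 -2. ] w 36.00138381768931
r 141.4 theta_tcp -0.449 theta_yaw -0.564
```

```bash
cat >> h.py <<'E'
def lev(s):
    R=Ro.from_euler("xyz",s["tool_rot"]).as_matrix();d=R.T@np.array([0,0,-1.]);v=np.cross([0,0,1.],d);print("level rx,ry units",np.round(np.degrees(v)/6,2))
E
python3 -m crank '[[[0.1,0.42,0,0,-0.5,0.3],[0.1,0.42,0,0,-0.1,0.5],[0,0.3,0,0,0,0.5],[0,0.2,0,0,0,0.2]]]' 0.15
python3 -c "from h import *;lev(pol())"
```

```text
clock: 8.32
eef_pos: [546.1, -33.8, 67.8]
tool_rot: [3.109, 0.132, 2.489]
force: [-8.0, -21.2, -6.7]
width: 36.3
t 8.3167 p [546.1 -33.8  67.8] rpy [3.109 0.132 2.489] F [ -8.  -21.2  -6.7] w 36.336876250634425
r 144.3 theta_tcp -0.733 theta_yaw -0.737
level rx,ry units [ 0.31  1.25 -0.  ]
```

```bash
python3 -m crank '[[[0.05,-0.2,0.1,0.3,0.9,-0.3],[0.05,-0.45,0.1,0,0.3,-0.8],[0,-0.45,0,0,0.1,-0.8],[0,-0.45,0,0,0.1,-0.8],[0,-0.45,0,0,0.1,-0.8],[0,-0.45,0,0,0.1,-0.8],[0,-0.45,0,0,0,-0.8],[0,-0.45,0,0,0,-0.8]]]' 0.15
python3 -c "from h import *;lev(pol())"
```

```text
clock: 8.98
eef_pos: [514.6, -116.3, 66.4]
tool_rot: [3.12, -0.036, -3.133]
force: [0.1, 3.0, -3.4]
width: 36.2
t 8.9833 p [ 514.6 -116.3   66.4] rpy [ 3.12  -0.036 -3.133] F [ 0.1  3.  -3.4] w 36.20324923427552
r 146.5 theta_tcp -0.116 theta_yaw -0.075
level rx,ry units [ 0.2  -0.34  0.  ]
```

```bash
python3 -m crank '[[[0,-0.45,0.1,0.2,-0.3,-0.8],[0,-0.45,0,0,-0.1,-0.8],[0,-0.45,0,0,0,-0.8],[0,-0.45,0,0,0,-0.8],[0,-0.45,0,0,0,-0.8],[0,-0.45,0,0,0,-0.8],[0,-0.4,0,0,0,-0.7]]]' 0.15
python3 -c "from h import *;lev(pol())"
```

```text
clock: 9.57
eef_pos: [537.8, -199.0, 65.7]
tool_rot: [3.128, 0.011, -2.522]
force: [-1.0, 3.7, -4.1]
width: 36.4
t 9.5667 p [ 537.8 -199.    65.7] rpy [ 3.128  0.011 -2.522] F [-1.   3.7 -4.1] w 36.396016808142356
r 145.8 theta_tcp 0.481 theta_yaw 0.535
level rx,ry units [ 0.13  0.1  -0.  ]
```

```bash
python3 -m crank '[[[0,-0.4,0,0.1,0.1,-0.6],[0,-0.4,0,0,0,-0.6],[0,-0.3,0,0,0,-0.4],[0,-0.2,0,0,0,0]]]' 0.15
python3 -c "from h import *;lev(pol())"
```

```text
clock: 9.9
eef_pos: [559.3, -228.3, 65.8]
tool_rot: [3.127, -0.003, -2.346]
force: [-3.1, 2.1, -1.8]
width: 36.2
t 9.9 p [ 559.3 -228.3   65.8] rpy [ 3.127e+00 -3.000e-03 -2.346e+00] F [-3.1  2.1 -1.8] w 36.170596550694874
r 147.8 theta_tcp 0.728 theta_yaw 0.712
level rx,ry units [ 0.14 -0.03  0.  ]
```

```bash
python3 -m crank '[[[0,0.35,0,0.1,0,0.6],[0,0.45,0,0,0,0.8],[0,0.45,0,0,0,0.8],[0,0.45,0,0,0,0.8],[0,0.45,0,0,0,0.8],[0,0.45,0,0,0,0.8],[0,0.45,0,0,0,0.8],[0,0.45,0,0,0,0.8],[0,0.45,0,0,0,0.8]]]' 0.15
python3 -c "from h import *;lev(pol())"
```

```text
clock: 10.65
eef_pos: [519.9, -141.8, 73.0]
tool_rot: [-3.121, 0.022, -3.141]
force: [-0.1, -3.2, -0.9]
width: 36.3
t 10.65 p [ 519.9 -141.8   73. ] rpy [-3.121  0.022 -3.141] F [-0.1 -3.2 -0.9] w 36.33087164881292
r 142.6 theta_tcp 0.063 theta_yaw -0.083
level rx,ry units [-0.19  0.21  0.  ]
```

```bash
python3 -m crank '[[[0.1,0.5,0.3,-0.2,0.3,0.3],[0.05,0.5,0.1,0,0.2,0.5],[0,0.5,0,0,0.2,0.7],[0,0.5,0,0,0.2,0.8],[0,0.5,0,0,0.1,0.8],[0,0.45,0,0,0.1,0.7],[0,0.4,0,0,0.1,0.7],[0,0.2,0,0,0,0.3]]]' 0.15
python3 -c "from h import *;lev(pol())"
```

```text
clock: 11.32
eef_pos: [541.5, -43.4, 65.8]
tool_rot: [-3.102, -0.089, 2.594]
force: [-2.1, -2.6, -1.9]
width: 36.1
t 11.3167 p [541.5 -43.4  65.8] rpy [-3.102 -0.089  2.594] F [-2.1 -2.6 -1.9] w 36.09701512721364
r 142.5 theta_tcp -0.660 theta_yaw -0.631
level rx,ry units [-0.37 -0.85  0.  ]
```

```bash
python3 -m crank '[[[0.05,-0.4,0,-0.3,-0.8,-0.6],[0.05,-0.45,0,-0.1,0,-0.8],[0,-0.45,0,0,0.1,-0.8],[0,-0.45,0,0,0.1,-0.8],[0,-0.45,0,0,0.1,-0.8],[0,-0.45,0,0,0,-0.8],[0,-0.45,0,0,0,-0.8],[0,-0.45,0,0,0,-0.8],[0,-0.45,0,0,0,-0.8]]]' 0.15
python3 -c "from h import *;lev(pol())"
```

```text
clock: 12.07
eef_pos: [520.6, -142.1, 69.5]
tool_rot: [3.106, -0.017, -2.911]
force: [-2.7, 5.3, -1.9]
width: 36.4
t 12.0667 p [ 520.6 -142.1   69.5] rpy [ 3.106 -0.017 -2.911] F [-2.7  5.3 -1.9] w 36.393979360103735
r 141.9 theta_tcp 0.065 theta_yaw 0.147
level rx,ry units [ 0.34 -0.17  0.  ]
```

```bash
python3 -m crank '[[[0.1,-0.45,0.15,0.3,-0.2,-0.6],[0,-0.45,0,0,0,-0.8],[0,-0.45,0,0,0,-0.8],[0,-0.45,0,0,0,-0.8],[0,-0.45,0,0,0,-0.7],[0,-0.45,0,0,0,-0.6],[0,-0.3,0,0,0,-0.4],[0,0,0,0,0,0]]]' 0.15
python3 -c "from h import *;lev(pol())"
```

```text
clock: 12.73
eef_pos: [555.2, -220.3, 66.1]
tool_rot: [3.127, 0.007, -2.401]
force: [0.9, 0.3, -0.2]
width: 36.4
t 12.7333 p [ 555.2 -220.3   66.1] rpy [ 3.127  0.007 -2.401] F [ 0.9  0.3 -0.2] w 36.35018514749264
r 145.1 theta_tcp 0.670 theta_yaw 0.657
level rx,ry units [ 0.14  0.07 -0.  ]
```

```bash
python3 -m crank '[[[0,0.2,0,0,0,0],[0,0,0,0,0,0],[0,0,-1,0,0,0],[0,0,-1,0,0,0],[0,0,-1,0,0,0],[0,0,-1,0,0,0.5],[0,0,-0.5,0,0,1],[0,0,0,0,0,1],[0,0,0,0,0,1],[0,0,0,0,0,1],[0,0,0,0,0,1],[0,0,0,0,0,0.8]]]' 0
python3 - <<'E'
from h import *
s=pol();lev(s);print(tool(s,np.array([650,-40,175])-s["eef_pos"]))
E
```

```text
clock: 13.73
eef_pos: [554.1, -216.1, 216.7]
tool_rot: [3.136, 0.013, -3.102]
force: [-0.3, -0.3, 0.2]
width: 42.9
t 13.7333 p [ 554.1 -216.1  216.7] rpy [ 3.136  0.013 -3.102] F [-0.3 -0.3  0.2] w 42.915455837652104
r 143.1 theta_tcp 0.643 theta_yaw -0.045
level rx,ry units [ 0.05  0.12 -0.  ]
[-3.41  5.73  1.47]
```

```bash
python3 -m crank '[[[-0.6,0.95,0,0,0.1,0],[-0.6,0.95,0,0,0,0],[-0.6,0.95,0,0,0,0],[-0.6,0.95,0,0,0,0],[-0.55,0.95,0,0,0,-0.2],[-0.45,0.95,0,0,0,-0.2],[0,0,0,0,0,0]]]' 1
python3 - <<'E'
from h import *
s=pol();lev(s);im=ctrl.get_image("wrist");save(im,"w6.png",(100,60,560,360),1.7)
t=ctrl.get_image("top")
for n,i in(("w",im),("t",t)):
  for q,z in(("pin_knob",80.5),("lever_tab",106)):
    for r in ctrl.search_frame(q,i)[:1]: print(n,q,r,at_z(i,*r["extent"][:2],z).round(1))
E
```

```text
clock: 14.32
eef_pos: [653.9, -35.8, 223.1]
tool_rot: [-3.14, 0.013, -3.078]
force: [-0.3, 0.8, 0.2]
width: -0.1
t 14.3167 p [653.9 -35.8 223.1] rpy [-3.14   0.013 -3.078] F [-0.3  0.8  0.2] w -0.07380889254246108
r 85.5 theta_tcp -1.571 theta_yaw -0.020
level rx,ry units [-0.01  0.12  0.  ]
w pin_knob {'extent': [292.6, 223.8, 24.1, 21.3], 'conf': 0.86} [655.6 -60.6  80.5]
w lever_tab {'extent': [202.1, 207.9, 68.1, 54.1], 'conf': 0.83} [ 641.3 -126.2  106. ]
t pin_knob {'extent': [402.9, 207.6, 9.9, 5.0], 'conf': 0.63} [651.8 -62.3  80.5]
```

View pics/w6.png

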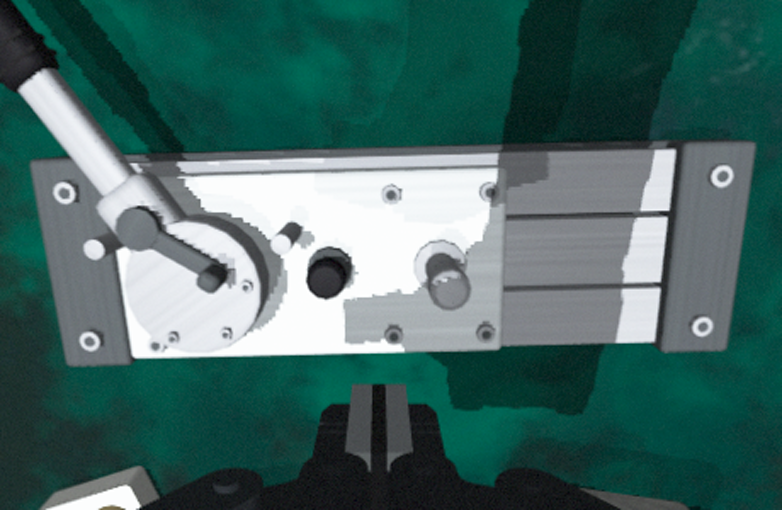

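```bash
python3 - <<'E'
from h import *
im=ctrl.get_image("wrist");s=st()
p=at_z(im,100+449/1.7,60+285/1.7,104.5);print(p,at_depth(im,100+449/1.7,60+285/1.7))
print(tool(s,np.array([p[0],p[1]-26,120])-s["eef_pos"]))
E
```

```text
t 14.6667 p [650.8 -48.3 222.8] rpy [-3.133  0.008 -3.091] F [0.5 0.5 0.6] w -0.26054318295143947
[645.7083284  -18.47308443 104.5       ] [657.79281122 -12.48075089  55.98807103]
[0.19 0.16 3.42]
```

```bash
python3 -m crank '[[[0,0.55,0,0,0,0],[0,0,1,0,0.1,0],[0,0,1,0,0,0],[0,0,1,0,0,0],[0,0,0,0,0,0],[0,0,0,0,0,0]]]' 1
python3 - <<'E'
from h import *
s=st();lev(s);im=ctrl.get_image("wrist");save(im,"w7.png",(200,120,520,360),1.8)
import pickle;pickle.dump(im,open("w7.pkl","wb"));st()
E
```

```text
clock: 15.17
eef_pos: [651.6, -41.0, 133.9]
tool_rot: [-3.13, 0.005, -3.105]
force: [-1.2, 0.1, 1.4]
width: -0.5
t 15.1667 p [651.6 -41.  133.9] rpy [-3.13   0.005 -3.105] F [-1.2  0.1  1.4] w -0.4520818595430236
level rx,ry units [-0.11  0.05  0.  ]
t 15.2167 p [650.9 -41.3 133.7] rpy [-3.129  0.004 -3.105] F [-0.4  0.4 -1.2] w 0.3782913513614878
```

View pics/w7.png

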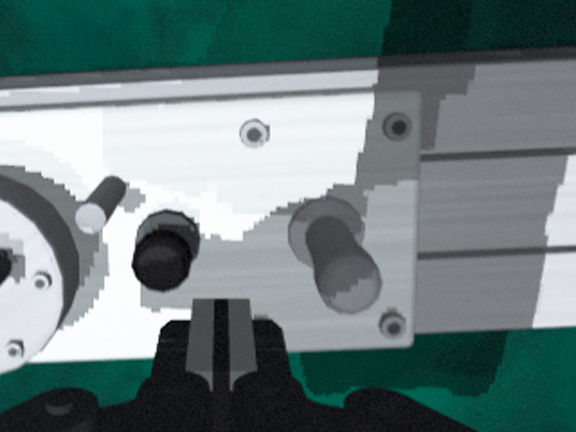

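```bash
python3 - <<'E'
import pickle
from h import *
im=pickle.load(open("w7.pkl","rb"));s=st()
for n,u,v,z in(("post",350,282,104.5),("knob",161,263,80.5)): print(n,at_z(im,200+u/1.8,120+v/1.8,z),at_depth(im,200+u/1.8,120+v/1.8))
p=at_z(im,200+350/1.8,120+282/1.8,104.5);print(tool(s,np.array([p[0],p[1]-26,86])-s["eef_pos"]))
E
```

```text
t 15.2167 p [650.9 -41.3 133.7] rpy [-3.129  0.004 -3.105] F [-0.4  0.4 -1.2] w 0.3782913513614878
post [649.97656068  -4.3387926  104.5       ] [649.58151862  -4.55699626 105.5005702 ]
knob [655.38245958 -60.99476456  80.5       ] [655.25577186 -60.96191537  80.83864835]
[0.02 0.39 1.58]
```

```bash
python3 -m crank '[[[0,0.35,0,-0.1,0,-0.45],[0,0,0.8,0,0,0],[0,0,0.75,0,0,0],[0,0,0,0,0,0],[0,0,0,0,0,0]]]' 1
python3 -c "
from h import *
s=st();lev(s);print(np.degrees(s['tool_rot'][2])+360)"
```

```text
clock: 15.63
eef_pos: [657.4, -33.9, 97.0]
tool_rot: [-3.137, 0.019, -3.061]
force: [0.6, -0.5, -0.6]
width: 0.1
t 15.6333 p [657.4 -33.9  97. ] rpy [-3.137  0.019 -3.061] F [ 0.6 -0.5 -0.6] w 0.14454929783749199
level rx,ry units [-0.04  0.18  0.  ]
184.6380832332491
```

```bash
python3 -m crank '[[[0.2,0,0.35,0,0.15,0],[0,0,0,0,0,0],[0,0.1,0,0,0,0],[0,0.1,0,0,0,0],[0,0.1,0,0,0,0],[0,0.06,0,0,0,0],[0,0.06,0,0,0,0],[0,0.06,0,0,0,0],[0,0.06,0,0,0,0],[0,0.06,0,0,0,0],[0,0.06,0,0,0,0],[0,0.06,0,0,0,0]]]' 1
python3 -c "
from h import *
s=st();lev(s)"
```

```text
clock: 16.63
eef_pos: [653.8, -24.1, 92.9]
tool_rot: [-3.122, 0.012, -3.068]
force: [0.4, -5.3, -0.3]
width: -0.1
t 16.6333 p [653.8 -24.1  92.9] rpy [-3.122  0.012 -3.068] F [ 0.4 -5.3 -0.3] w -0.09676964936488588
level rx,ry units [-0.19  0.12  0.  ]
```

```bash
python3 -m crank '[[[0.1,0.05,0.2,-0.2,0.1,0],[0,0.12,0.03,0,0,0],[0,0.12,0.03,0,0,0],[0,0.12,0.03,0,0,0],[0,0.12,0,0,0,0],[0,0.12,0,0,0,0]]]' 1
python3 -c "
from h import *
s=st();lev(s)"
```

```text
clock: 17.13
eef_pos: [651.8, -22.6, 87.0]
tool_rot: [-3.121, 0.006, -3.08]
force: [2.4, -8.5, -2.7]
width: 0.1
t 17.1333 p [651.8 -22.6  87. ] rpy [-3.121  0.006 -3.08 ] F [ 2.4 -8.5 -2.7] w 0.08695682928378955
level rx,ry units [-0.19  0.05  0.  ]
```

```bash
python3 -m crank '[[[0,0.14,0,-0.1,0,-0.1],[0,0.15,0,0,0,0],[0,0.15,0,0,0,0],[0,0.15,0,0,0,0],[0,0.15,0,0,0,0],[0,0.15,0,0,0,0]]]' 1
python3 -c "
from h import *
s=st();lev(s)"
```

```text
clock: 17.63
eef_pos: [651.4, -17.4, 87.2]
tool_rot: [-3.105, 0.007, -3.082]
force: [0.9, -7.5, -0.2]
width: 0.3
t 17.6333 p [651.4 -17.4  87.2] rpy [-3.105  0.007 -3.082] F [ 0.9 -7.5 -0.2] w 0.2905642758189936
level rx,ry units [-0.35  0.07  0.  ]
```

```bash
python3 -m crank '[[[0,0.15,0,-0.3,0,-0.1],[0,0.16,0,-0.1,0,0],[0,0.16,0,-0.05,0,0],[0,0.16,0,-0.05,0,0],[0,0.16,0,-0.05,0,0],[0,0.16,0,-0.05,0,0],[0,0.16,0,-0.05,0,0],[0,0.16,0,-0.05,0,0],[0,0.16,0,-0.05,0,0],[0,0.16,0,-0.05,0,0],[0,0.16,0,-0.05,0,0]]]' 1
python3 -c "
from h import *
s=st();lev(s)"
```

```text
clock: 18.55
eef_pos: [649.9, -3.6, 86.8]
tool_rot: [3.136, 0.008, -3.094]
force: [1.0, -9.3, -1.7]
width: 0.1
t 18.55 p [649.9  -3.6  86.8] rpy [ 3.136  0.008 -3.094] F [ 1.  -9.3 -1.7] w 0.10189156942695264
level rx,ry units [ 0.05  0.08 -0.  ]
```

```bash
python3 -m crank '[[[0,0.16,0,0,0.1,-0.2],[0,0.16,0,-0.05,0,0],[0,0.16,0,-0.05,0,0],[0,0.16,0,-0.05,0,0],[0,0.16,0,-0.05,0,0],[0,0.16,0,-0.05,0,-0.1],[0,0.16,0,-0.05,0,0],[0,0.16,0,-0.05,0,0],[0,0.16,0,-0.05,0,0],[0,0.16,0,-0.05,0,0],[0,0.16,0,-0.05,0,-0.1],[0,0.16,0,-0.05,0,0]]]' 1
python3 -c "
from h import *
s=st();lev(s)"
```

```text
clock: 19.55
eef_pos: [648.8, 9.4, 86.8]
tool_rot: [3.134, -0.001, -3.078]
force: [0.7, -9.3, -0.8]
width: 0.1
t 19.55 p [648.8   9.4  86.8] rpy [ 3.134e+00 -1.000e-03 -3.078e+00] F [ 0.7 -9.3 -0.8] w 0.08163022499039213
level rx,ry units [ 0.08 -0.01  0.  ]
```

```bash
python3 -m crank '[[[0,0.16,0,0,0,-0.1],[0,0.16,0,-0.05,0,0],[0,0.16,0,-0.05,0,0],[0,0.16,0,-0.05,0,0],[0,0.16,0,-0.05,0,0],[0,0.16,0,-0.05,0,-0.1],[0,0.16,0,-0.05,0,0],[0,0.16,0,-0.05,0,0],[0,0.16,0,-0.05,0,0],[0,0.16,0,-0.05,0,0],[0,0.16,0,-0.05,0,-0.1],[0,0.16,0,-0.05,0,0]]]' 1
python3 -c "
from h import *
s=st();lev(s)"
```

```text
clock: 20.55
eef_pos: [647.7, 22.3, 86.7]
tool_rot: [3.131, 0.0, -3.072]
force: [0.3, -8.2, -0.5]
width: 0.2
t 20.55 p [647.7  22.3  86.7] rpy [ 3.131  0.    -3.072] F [ 0.3 -8.2 -0.5] w 0.17816894687381815
level rx,ry units [ 0.1  0.  -0. ]
```

```bash
python3 -m crank '[[[0,0.16,0,0,0,-0.1],[0,0.16,0,-0.05,0,0],[0,0.16,0,-0.05,0,0],[0,0.16,0,-0.05,0,0],[0,0.16,0,-0.05,0,0],[0,0.16,0,-0.05,0,-0.1],[0,0.16,0,-0.05,0,0],[0,0.16,0,-0.05,0,0],[0,0.16,0,-0.05,0,0],[0,0.16,0,-0.05,0,0],[0,0.16,0,-0.05,0,-0.1],[0,0.16,0,-0.05,0,0]]]' 1
python3 -c "
from h import *
s=st();lev(s)"
```

```text
clock: 21.55
eef_pos: [646.7, 34.5, 86.7]
tool_rot: [3.129, 0.001, -3.067]
force: [1.2, -8.0, -0.3]
width: -0.2
t 21.55 p [646.7  34.5  86.7] rpy [ 3.129e+00  1.000e-03 -3.067e+00] F [ 1.2 -8.  -0.3] w -0.183119217695433
level rx,ry units [ 0.12  0.01 -0.  ]
```

```bash
python3 -m crank '[[[0,0.16,0,0.1,0,0],[0,0.16,0,0,0,0],[0,0.16,0,-0.05,0,0],[0,0.16,0,-0.05,0,0],[0,0.16,0,-0.05,0,0],[0,0.16,0,-0.05,0,0],[0,0.16,0,-0.05,0,0],[0,0.16,0,-0.05,0,0],[0,0.16,0,-0.05,0,0],[0,0.16,0,-0.05,0,0],[0,0.16,0,-0.05,0,0]]]' 1
cat >> h.py <<'E'
def knob():
    for n in("wrist","top"):
        im=ctrl.get_image(n)
        for r in ctrl.search_frame("pin_knob",im)[:1]: print(n,r,at_depth(im,*r["extent"][:2]).round(1))
E
python3 -c "
from h import *
s=st();lev(s);knob()"
```

```text
clock: 22.47
eef_pos: [645.6, 42.7, 86.9]
tool_rot: [-3.136, 0.0, -3.094]
force: [1.0, -10.6, -0.0]
width: 0.1
t 22.4667 p [645.6  42.7  86.9] rpy [-3.136  0.    -3.094] F [  1.  -10.6  -0. ] w 0.1354080149266129
level rx,ry units [-0.06  0.    0.  ]
wrist {'extent': [249.2, 287.5, 40.9, 42.3], 'conf': 0.85} [647.3   7.1  71.4]
```

The knob now reads 71 mm instead of 81 mm, and the saddle has stopped. A gentle test push, then I'll back off and look.

```bash
python3 -m crank '[[[0,0.18,0,0,0,0],[0,0.2,0,0,0,0],[0,0.2,0,0,0,0]]]' 1; python3 -m crank '[[[0,-0.3,0,0,0,0],[0,-0.2,0,0,0,0],[0,0,-1,0,0,0],[0,0,-1,0,0,0],[0,0,-1,0,0,0],[-0.5,0,-1,0,0,0],[-0.5,0,-0.5,0,0,0],[0,0,0,0,0,0],[0,0,0,0,0,0]]]' 1
python3 - <<'E'
from h import *
st();knob();im=ctrl.get_image("wrist");save(im,"w8.png",(0,0,640,400),1.2)
E
```

```text
clock: 22.92
eef_pos: [645.4, 42.4, 87.2]
tool_rot: [-3.115, -0.0, -3.104]
force: [0.4, -11.5, 1.1]
width: -0.0
clock: 23.67
eef_pos: [673.2, 40.9, 226.1]
tool_rot: [-3.129, -0.007, -3.099]
force: [-0.2, 0.1, -0.4]
width: 0.2
t 23.6667 p [673.2  40.9 226.1] rpy [-3.129 -0.007 -3.099] F [-0.2  0.1 -0.4] w 0.20546334048729842
wrist {'extent': [284.4, 196.1, 24.5, 20.8], 'conf': 0.63} [651.    5.8  71.2]
```

View pics/w8.png

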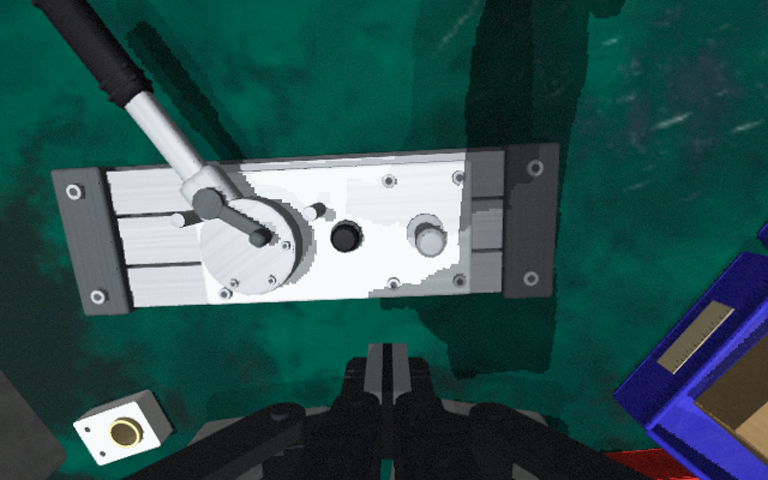

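The knob (344,236) sits low at 71 mm and the saddle has stopped short of the end block. The lever tab (260,237) is still on the loosening side of the handle line, and the arm is clear.

```bash
python3 -c "
from h import *
st();print(ctrl.finish_job())"
```

```text
t 23.9167 p [671.6  39.6 224.1] rpy [-3.127 -0.011 -3.1  ] F [-0.3 -0.6 -0.6] w 0.06822056106863249
the job is handed in; nothing more can be done
None
```

I did the job in the order asked and handed it in at about 24 s of the 72 s allowed; no verdict was reported.

- **Lever:** I flipped it to the loosening side. The last picture shows it still there.
- **Nut:** I gave it two loosening strokes, the handle going from about -0.7 to +0.69 and then -0.62 to +0.63 rad. Even if each stroke lost the full 0.52 rad before the pawl bit, the nut turned about 1.5 rad (60 degrees is 1.05). I worked this out from the strokes and did not see the nut itself. The saddle sliding freely at 8–9 N afterwards agrees with it.
- **Saddle and pin:** I pushed the saddle by its post at about 13 mm/s for some 65 mm, until it stopped. The knob top dropped from about 81 mm to 71 mm, against 70.5 mm expected with the pin home. A further push of about 11 N did not move it.
- **At hand-in:** the arm was clear of everything, with no force on the tool. I did not touch the bottle or the jar.

**Checks that disagreed:**
- The top and wrist cameras differed by about 4 mm, so I used a value between them.
- The handle's end measured 196 mm from the nut axis instead of 205 mm.
- The top camera did not find the knob in the final check, so the 71 mm reading comes from the wrist camera alone, taken from two places.

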